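Hook a lumber-rack arm into a slotted upright and lock it

ROBOT

A 7-joint arm with a two-finger parallel gripper is mounted at the origin on the work surface. World frame = base frame: x ahead of the robot, y to its left, z up, the work surface at z = 0. Lengths are in m, angles in rad, forces in N, time in s.
With the tool pointing down it reaches from about 0.4 to 0.85 m from the base axis. Payload 10.4 kg.
Tool frame: the origin (TCP) lies between the finger pads; the fingertips stand 11 mm ahead of it and the grasp point (between the pads) lies 8 mm behind it (tip_reach is the distance from the TCP to the fingertips, in m); z points along the fingers, y is the line along which they close (so a half turn about z gives the same grasp; the last joint's range is limited). The gripper opens to 85 mm and grips with 20 to 120 N. Pads are 22 mm wide; open, the fingers measure 114 mm over their backs; the gripper's body (76 mm by 85 mm) begins 54 mm behind the grasp point. The pads swing forward as they close: fully open they stand 13 mm farther back than shut.
Start: joints at [-1.189, 0.332, -0.065, 1.46, 0.022, 1.35, -0.088], TCP at [0.246, 0.575, 0.242] pointing down, gripper open.
Joint ranges: [-2.6, 2.6], [-0.5, 2.12], [-1.47, 1.34], [0.16, 2.42], [-1.27, 4.41], [0.06, 2.06], [-2.6, 2.6]. Speed limits (rad/s): [2.22, 2.22, 2.79, 2.79, 3.14, 3.14, 3.14].

INTERFACE

Orientations are given as a unit quaternion [x, y, z, w].
In Python, from workcell import * gives the robot as it stands.
- The arm moves only by the shell command python3 -m inch 'ROWS' [OPENING] [FORCE]. ROWS is JSON, a list of rows, each an object with "slide": the shift along the world's x, y, z in m, a list of three; "yaw": the turn about the world's z in rad. A call has 1 to 20 rows; each row is the pose to reach, as a shift and turn from the pose commanded when the call began; what a row does not reach only later rows make up. A row lasts 1/12 s, in which the tool goes at most 41.7 mm and 7.16 degrees, less where a joint would pass 70% of its speed; a pose out of reach is approached as far as the arm can. A call with a gripper value outside its range is refused whole. OPENING is the closure in counts, from 0 (fully open) to 255 (shut), set as the call begins (- or left out, the last holds). The fingers move at their own pace and stop on an object; FORCE is the grip in N (left out, the last holds). Time passes only in rows, so rows that repeat a pose let the fingers close. It gives the time, the measured TCP pose, the force, the opening and the grip force at its end, in the units of the state.
- get_obs(): the state, without advancing time (a new reading comes with each control period).
- camera(name): name is "scene" or "top" or "wrist"; returns a dict with "frame" (400x640x3 uint8, red, green, blue), "fx", "fy", "cx", "cy" (pixels), "extrinsics" (4x4, takes a point from world to camera coordinates). Camera axes: x right, y down, z forward; pixel columns grow to the right and rows downward; lengths in m; the calibration is good to about 2 mm. A picture is of the moment at which its call begins. There is no depth.
- hand_in(): hands the job in; it is judged then, once.
The state is a dict: "clock": time; "joint_pos": joint angles; "joint_velocities": joint speeds; "tau": joint torques, N m; "position": TCP position; "ee_rot": TCP orientation; "ft_force": force on the tool from outside, world axes, zero at the start; "torque": the same for the moment, N m; "grip_width": opening from 0.0 (shut) to 1.0 (fully open); "grasp_force": force on a finger pad.
Only numpy, scipy, OpenCV 4.12 (cv2) and the standard library are available. Lean on these libraries where they do the work, as an engineer would, in place of code of your own. Each camera call takes 0.05 s, during which the arm holds its last target. There are 200 camera calls.

TASK

Take the grey rack arm that stands on the bench, hook its two steel hooks into the top two slots of the slotted upright, and press it down until it snaps home and the indicator pin on top of the upright has sunk almost flush. Feel your way and never force it: push with no more than about 25 N. Let go of the arm when it is locked, and leave the carving, the sanding block and the glue bottle where they are.

Things in the scene. Friction and masses are not known exactly. Their poses are not given: they have to be found in the camera images.
- upright: Slotted upright on a dark steel foot (150 x 160 x 12 mm) fixed to the bench. Origin on the bench below the middle of the slotted front face; +x points into the upright (the arm is pushed in along +x), z up. An aluminium strip, 50 mm wide, 4 mm thick, front face at x = 0, clamped by hand at some height between two cheek plates.
- upright_slots (a point): Middle of the top slot's lower edge, on the front face, IF the strip were clamped lowest. Four slots at y = 0, each 14 mm wide, 28 mm high, lower edges then at 14, 52, 90, 128 mm over the bench, strip's top at 166 mm. In truth strip, slots, catch and pin sit together 4 to 36 mm higher than that (hidden, constant in a run, NOT in these readings): find it by feel or sight.
- upright_locked (a point): Place of bracket_back when locked, IF the strip were lowest (arm's underside then 72 mm over the bench); really 4 to 36 mm higher, like the slots. The hooks enter only while the arm is 16 to 22 mm above its locked height; it then goes in until its back plate meets the strip. If too high or low the hooks stop on the strip with the back plate 9 to 13 mm away.
- upright_catch (a point): Spring roller catch (8 mm thick) behind the second slot from the top (point: strip at its lowest), bearing on the lower hook. An arm let in sinks to 8 or 9 mm above locked, rests on the roller and hangs there when let go; then about 8 to 20 N down over 8 mm, best on the bead of the top flange, snaps it home. Pushing far out on the arm jams it.
- pin (a joint): Indicator pin (steel, 8 mm thick) that stands 7.5 mm above the top of the upright, 27 mm behind its front face; m, 0 = fully up, grows as it sinks; a locked arm holds it at about 0.006. It starts to move when the arm is 6 mm above locked. Weak spring, under 2 N.
- bracket_grip (a point): Grip point of the loose grey steel rack arm (about 0.25 kg, stands on the flat underside of its square tube): middle of the tube, 14 mm above the underside, 68 mm from the hook-side face of the back plate. +x along the arm to its hooks, z up. Tube 24 mm wide (y), 28 mm high, 135 to 5 mm from that face; outer end lip 44 mm high. Back plate 36 mm wide, 72 mm high, 5 mm thick.
- bracket_back (a point): Middle of the hook-side face of the back plate, 36 mm above the arm's underside, axes as bracket_grip. Two hooks 8 mm wide (y), one above the other, stand out 9.5 mm (the lower 13 mm, with a round bump): necks 6 mm high, undersides 18 and 56 mm above the arm's underside, each with a tab hanging 16 mm below its neck, 5.5 mm clear of the face.
- bracket_press (a point): Top of the rolled bead (6 mm thick, along y) on the top flange of the arm's back plate, where a fingertip presses: 75 mm above the arm's underside, 8 mm in front of the hook-side face; the flange, 3 mm lower, is 20 mm deep (x) and 36 mm wide (y). The strip's top is 19 mm above the bead when the arm is locked.
- carving: Carved wood ornament, 50 x 120 x 43 mm, bystander; origin under its middle.
- sanding_block: Cork sanding block, 45 x 100 x 30 mm, bystander; origin under its middle.
- glue: White glue bottle, 56 mm thick, 130 mm high, bystander; origin under its middle.
Things that resemble listed ones, but are neither listed nor needed, are in the scene too. There is more than one size of the part that bears bracket_grip; the job needs the middle-sized. Of the things that look like the upright, the smaller one is meant.

How it is judged:
By the outcome, as a careful person would: the job done as asked, in the order asked, and still so for the second after the job is handed in, with the robot touching nothing.
It also fails if it takes over 64 s, if anything falls off the work surface, if the arm or the gripper's body presses on something with over 40 N, if the wrist force passes 120 N, or if a joint passes its speed limit or range.

## Working session

There is one attempt and no reset: what is moved stays moved. The work goes in short steps, Python scripts to look and compute and a shell command to move; the robot and the scene stay as the last step left them, time stands still between calls to the robot, and variables do not carry over. Pictures are saved under pics/ and viewed, at most 10 in all, crops included, and the job is handed in when it is done.

```bash
mkdir -p pics; ls
python3 - <<'E'
from workcell import *
import cv2,numpy as np
o=get_obs();print({k:np.round(v,3) for k,v in o.items()})
for n in("scene","top"):
    c=camera(n);cv2.imwrite(f"pics/{n}0.png",c["frame"][:,:,::-1]);np.savez(f"pics/{n}0.npz",**c)
    print(n,c["fx"],c["fy"],c["cx"],c["cy"],np.round(c["extrinsics"],3).tolist())
E
```

```text
pics
{'clock': np.float64(0.0), 'joint_pos': array([-1.189,  0.333, -0.065,  1.461,  0.022,  1.35 , -0.088]), 'joint_velocities': array([-0.   ,  0.001, -0.   , -0.002, -0.001,  0.001, -0.   ]), 'tau': array([-0.0000e+00, -6.2545e+01,  4.9000e-02, -3.9160e+01,  1.6000e-02,
        1.0000e-02, -0.0000e+00]), 'position': array([0.246, 0.574, 0.242]), 'ee_rot': array([ 0.201,  0.98 , -0.001, -0.   ]), 'ft_force': array([-0.619,  0.997, -0.35 ]), 'torque': array([ 0.003, -0.009, -0.053]), 'grasp_force': np.float64(0.0), 'grip_width': np.float64(0.997)}
scene 388.69378398329 388.69378398329 319.52128056673354 197.01291026843955 [[0.855, 0.518, 0.002, -0.438], [0.377, -0.62, -0.689, -0.122], [-0.356, 0.59, -0.725, 1.263], [0.0, 0.0, 0.0, 1.0]]
top 475.91332081925094 475.91332081925094 328.36339593080476 201.27590648784974 [[0.006, -1.0, -0.009, 0.01], [-0.987, -0.005, -0.158, 0.541], [0.158, 0.01, -0.987, 1.2], [0.0, 0.0, 0.0, 1.0]]
```

View pics/scene0.png

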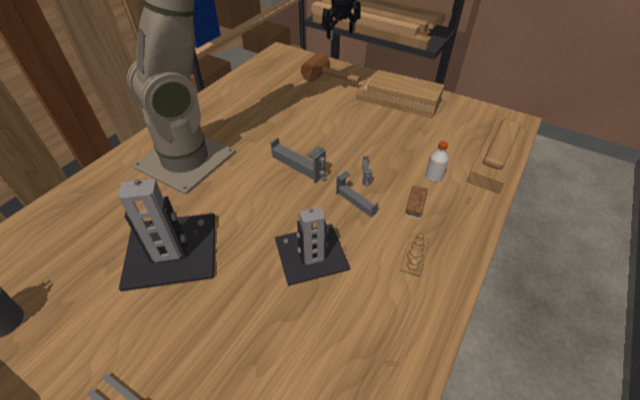

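View pics/top0.png

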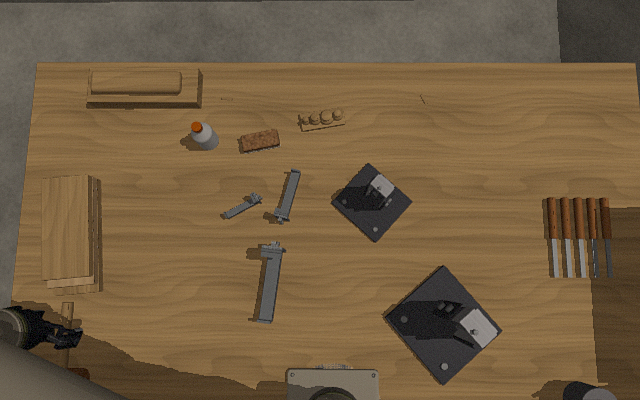

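Candidates for the rack arm in the top view are small (242,207), middle (288,196) and large (270,283). For the upright they are small (372,200) and large (443,325). I choose the middle arm, about 52 px or 0.14 m long, and the small upright.

```bash
cat > h.py <<'E'
import numpy as np,cv2
def load(f): 
    return dict(np.load(f))
def ray(c,uv):
    E=c["extrinsics"];R,t=E[:3,:3],E[:3,3]
    d=R.T@np.array([(uv[0]-c["cx"])/c["fx"],(uv[1]-c["cy"])/c["fy"],1.]);return -R.T@t,d
def onplane(c,uv,z):
    o,d=ray(c,uv);return o+d*(z-o[2])/d[2]
def proj(c,p):
    q=c["extrinsics"][:3,:3]@np.asarray(p,float)+c["extrinsics"][:3,3];return np.array([c["fx"]*q[0]/q[2]+c["cx"],c["fy"]*q[1]/q[2]+c["cy"]])
def tri(c1,u1,c2,u2):
    A=[];b=[]
    M=np.zeros((3,3));v=np.zeros(3)
    for c,u in((c1,u1),(c2,u2)):
        o,d=ray(c,u);d/=np.linalg.norm(d);P=np.eye(3)-np.outer(d,d);M+=P;v+=P@o
    return np.linalg.solve(M,v)
E
python3 - <<'E'
import cv2,numpy as np
from h import *
s=cv2.imread("pics/scene0.png");t=cv2.imread("pics/top0.png")
a=cv2.resize(t[155:255,265:425],(800,500),interpolation=cv2.INTER_CUBIC)[:, :]
a=cv2.resize(t[160:250,270:420],None,fx=4,fy=4,interpolation=cv2.INTER_CUBIC)
b=cv2.resize(s[165:285,270:390],None,fx=4,fy=4,interpolation=cv2.INTER_CUBIC)
cv2.imwrite("pics/c_top.png",a)
cv2.imwrite("pics/c_scene.png",b)
c=load("pics/top0.npz")
for uv in((296,172),(282,220),(332,203),(369,164),(411,201),(374,242)): print(uv,onplane(c,uv,0.012 if uv[0]>320 else .03).round(3))
E
```

```text
(296, 172) [0.621 0.1   0.03 ]
(282, 220) [0.492 0.134 0.03 ]
(332, 203) [0.541 0.003 0.012]
(369, 164) [ 0.648 -0.097  0.012]
(411, 201) [ 0.547 -0.208  0.012]
(374, 242) [ 0.437 -0.108  0.012]
```

View pics/c_top.png

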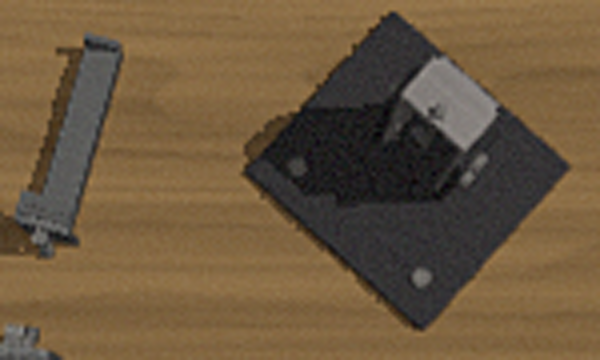

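View pics/c_scene.png

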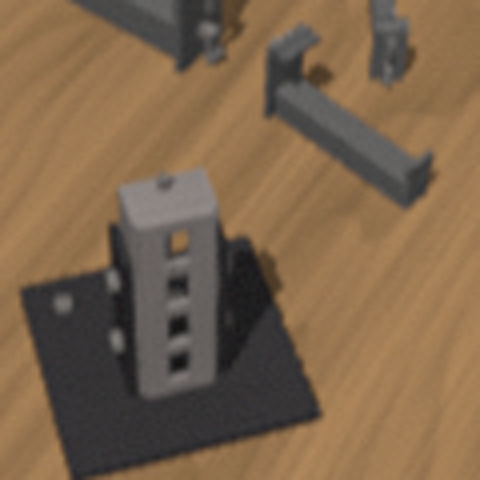

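Run:
```python
import cv2,numpy as np
from h import *
s=load("pics/scene0.npz");t=load("pics/top0.npz")
A=tri(t,(270+440/4,160+55/4),s,(270+217/4,165+212/4))
B=tri(t,(270+497/4,160+100/4),s,(270+130/4,165+224/4))
P=tri(t,(270+436/4,160+108/4),s,(270+165/4,165+180/4))
print("front top corners",A.round(3),B.round(3),np.linalg.norm(A-B),"pin",P.round(3))
# bracket tube mask in top view: grey blob around 288,196
f=t["frame"].astype(int);m=((f.max(2)-f.min(2))<22)&(f.max(2)>60)
m=m.astype(np.uint8);n,l,st,ce=cv2.connectedComponentsWithStats(m)
k=l[196,288];print(st[k],ce[k])
ys,xs=np.nonzero(l==k);print(cv2.minAreaRect(np.c_[xs,ys].astype(np.float32)))
# tube top edges: crop corners -> z=.028
for uv in((88,45),(118,50),(38,190),(70,212)):
    p=(270+uv[0]/4,160+uv[1]/4);print(uv,onplane(t,p,.028).round(3))
# upright foot
c=[onplane(t,u,.012)[:2] for u in((332,203),(369,164),(411,201),(374,242))]
c=np.array(c);print(np.round([np.linalg.norm(c[i]-c[i-1]) for i in range(4)],3),c.mean(0))
for i in range(4): d=c[i]-c[i-1];print(np.degrees(np.arctan2(d[1],d[0])))
```

```text
front top corners [ 0.587 -0.109  0.174] [ 0.557 -0.143  0.181] 0.046655205768804324 pin [ 0.554 -0.106  0.179]
[274 168  27  56 517] [287.69439072 196.06576402]
((286.8999938964844, 195.3000030517578), (14.546475410461426, 55.65608215332031), 18.43494987487793)
(88, 45) [0.624 0.11  0.028]
(118, 50) [0.621 0.09  0.028]
(38, 190) [0.526 0.142 0.028]
(70, 212) [0.511 0.12  0.028]
[0.152 0.147 0.15  0.149] [ 0.54353564 -0.10245852]
47.04885083788579
-42.87178462013152
-132.18882169008128
137.78983361434857
```

```bash
python3 -m inch '[{"slide":[0.31,-0.455,0],"yaw":0.117},{"slide":[0.31,-0.455,0],"yaw":0.117},{"slide":[0.31,-0.455,0],"yaw":0.117},{"slide":[0.31,-0.455,0],"yaw":0.117},{"slide":[0.31,-0.455,0],"yaw":0.117},{"slide":[0.31,-0.455,0],"yaw":0.117},{"slide":[0.31,-0.455,0],"yaw":0.117},{"slide":[0.31,-0.455,0],"yaw":0.117},{"slide":[0.31,-0.455,0],"yaw":0.117},{"slide":[0.31,-0.455,0],"yaw":0.117},{"slide":[0.31,-0.455,0],"yaw":0.117},{"slide":[0.31,-0.455,0],"yaw":0.117},{"slide":[0.31,-0.455,0],"yaw":0.117},{"slide":[0.31,-0.455,0],"yaw":0.117},{"slide":[0.31,-0.455,0],"yaw":0.117},{"slide":[0.31,-0.455,0],"yaw":0.117},{"slide":[0.31,-0.455,0],"yaw":0.117},{"slide":[0.31,-0.455,0],"yaw":0.117}]' 0 40
python3 - <<'E'
from workcell import *
import cv2,numpy as np
c=camera("wrist");cv2.imwrite("pics/w1.png",c["frame"][:,:,::-1]);np.savez("pics/w1.npz",**c)
print(np.round(get_obs()["joint_pos"],2),np.round(c["extrinsics"],3).tolist())
E
```

```text
clock: 1.6
position: [0.5555, 0.1212, 0.2422]
ee_rot: [0.142, 0.99, 0.0, -0.0]
ft_force: [-0.8, -0.1, 1.0]
grip_width: 1.0
grasp_force: 0.0
[-0.55  0.21  0.29  1.63 -0.06  1.31  1.04] [[0.282, 0.959, 0.0, -0.274], [0.906, -0.266, 0.328, -0.513], [0.314, -0.092, -0.945, 0.217], [0.0, 0.0, 0.0, 1.0]]
```

View pics/w1.png

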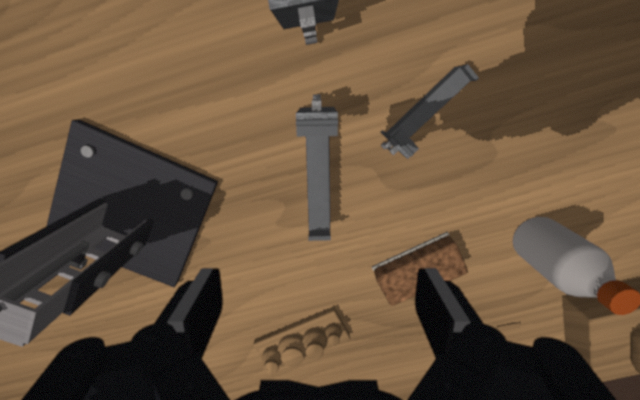

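The wrist view shows the middle arm nearly aligned with the tool. The tube runs from (317,136) to (319,229), the hook is at (317,100), and the neighbours sit clear of the finger paths.

Run:
```python
from h import *
c=load("pics/w1.npz")
f=c["frame"].astype(int)
for v in (150,170,190,210,225):
    r=f[v,285:360]; print(v,[285+i for i in range(75) if (r[i].max()-r[i].min())<18 and r[i].max()>70][:: 1][:1],[285+i for i in range(75) if (r[i].max()-r[i].min())<18 and r[i].max()>70][-1:])
q=[onplane(c,u,.028) for u in((317.5,136),(319,225))]
d=q[0]-q[1];print(np.round(q,4),np.degrees(np.arctan2(d[1],d[0])))
for uv,z in(((319,230),.044),((319,241),.0),((298,130),.072),((338,130),.072),((317,97),.0)): print(uv,onplane(c,uv,z).round(4))
for p in ((0.557,-.143,.178),(.572,-.126,.178)): print(proj(c,p))
```

```text
150 [307] [329]
170 [307] [329]
190 [308] [329]
210 [309] [329]
225 [309] [329]
[[0.524  0.1307 0.028 ]
 [0.6176 0.1048 0.028 ]] 164.55760421116887
(319, 230) [0.6165 0.1051 0.044 ]
(319, 241) [0.6494 0.0956 0.    ]
(298, 130) [0.5079 0.1178 0.072 ]
(338, 130) [0.5177 0.1513 0.072 ]
(317, 97) [0.4889 0.1404 0.    ]
[-47.99691906 326.54740898]
[-13.96719299 337.78489545]
```

```bash
python3 -m inch '[{"slide":[0.0045,-0.0005,-0.04],"yaw":0.014},{"slide":[0.0045,-0.0005,-0.08],"yaw":0.014},{"slide":[0.0045,-0.0005,-0.12],"yaw":0.014},{"slide":[0.0045,-0.0005,-0.15],"yaw":0.014},{"slide":[0.0045,-0.0005,-0.18],"yaw":0.014},{"slide":[0.0045,-0.0005,-0.2],"yaw":0.014},{"slide":[0.0045,-0.0005,-0.21],"yaw":0.014},{"slide":[0.0045,-0.0005,-0.22],"yaw":0.014},{"slide":[0.0045,-0.0005,-0.226],"yaw":0.014},{"slide":[0.0045,-0.0005,-0.226],"yaw":0.014}]' 100 40
python3 -m inch '[{"slide":[0,0,0],"yaw":0},{"slide":[0,0,0],"yaw":0},{"slide":[0,0,0],"yaw":0},{"slide":[0,0,0],"yaw":0},{"slide":[0,0,0],"yaw":0},{"slide":[0,0,0],"yaw":0}]' 255 60
```

```text
clock: 2.48
position: [0.5605, 0.1193, 0.016]
ee_rot: [0.136, 0.991, 0.0, -0.0]
ft_force: [0.4, 0.9, 0.1]
grip_width: 0.611
grasp_force: 0.0
clock: 2.98
position: [0.5616, 0.1193, 0.0177]
ee_rot: [0.137, 0.991, 0.001, 0.001]
ft_force: [-0.6, 0.0, 6.8]
grip_width: 0.271
grasp_force: 60.2
```

```bash
python3 -m inch '[{"slide":[0,0,0.02],"yaw":0},{"slide":[0,0,0.06],"yaw":0},{"slide":[0,0,0.1],"yaw":0},{"slide":[0,0,0.14],"yaw":0},{"slide":[0,0,0.18],"yaw":0},{"slide":[0,0,0.21],"yaw":0},{"slide":[0.013,-0.035,0.215],"yaw":-0.05},{"slide":[0.025,-0.07,0.215],"yaw":-0.1},{"slide":[0.037,-0.105,0.215],"yaw":-0.15},{"slide":[0.05,-0.14,0.215],"yaw":-0.2},{"slide":[0.062,-0.175,0.215],"yaw":-0.25},{"slide":[0.074,-0.21,0.215],"yaw":-0.3},{"slide":[0.084,-0.245,0.215],"yaw":-0.35},{"slide":[0.094,-0.28,0.215],"yaw":-0.4},{"slide":[0.1,-0.31,0.215],"yaw":-0.45},{"slide":[0.104,-0.332,0.215],"yaw":-0.471},{"slide":[0.104,-0.332,0.215],"yaw":-0.471},{"slide":[0.104,-0.332,0.215],"yaw":-0.471}]'
python3 - <<'E'
from workcell import *
import cv2,numpy as np
for n in("wrist","scene","top"):
    c=camera(n);np.savez(f"pics/{n}2.npz",**c)
    if n=="wrist": W=c["frame"]
    if n=="scene": S=cv2.resize(c["frame"][150:290,250:400],(600,560),interpolation=cv2.INTER_CUBIC)
cv2.imwrite("pics/w2.png",W[:,:,::-1])
cv2.imwrite("pics/s2.png",S[:,:,::-1])
E
```

```text
clock: 4.48
position: [0.664, -0.2149, 0.2309]
ee_rot: [0.365, 0.931, -0.0, -0.0]
ft_force: [0.4, 0.2, -3.0]
grip_width: 0.268
grasp_force: 59.4
```

View pics/w2.png

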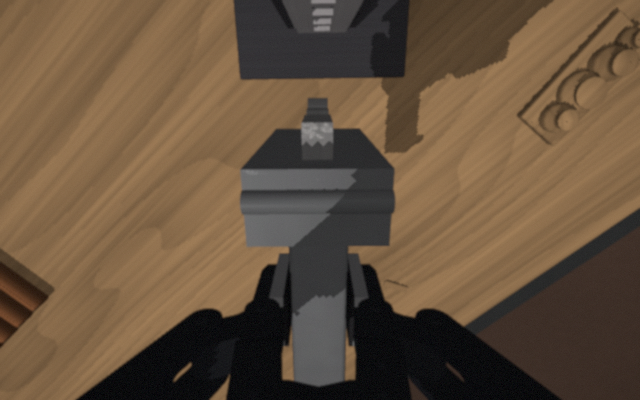

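The wrist view shows the held arm square to the upright. The hook is at (318,110), the foot's front edge runs (237,78)-(404,76), and the slot light spots are near (321,20).

Run:
```python
from h import *
from workcell import get_obs
c=load("pics/wrist2.npz");s=load("pics/scene0.npz");t=load("pics/top0.npz")
a,b=onplane(c,(240,78.5),.012),onplane(c,(405,76.5),.012);d=b-a
print("foot edge",a.round(4),b.round(4),np.linalg.norm(d),np.degrees(np.arctan2(d[1],d[0]))+90)
o=get_obs();q=o["ee_rot"];R=__import__("scipy.spatial.transform",fromlist=["R"]).Rotation.from_quat(q).as_matrix()
yw=np.degrees(np.arctan2(R[1,1],R[0,1]));print("tool y yaw",yw,"bracket yaw",yw+90)
p=o["position"];n=np.array([np.cos(np.radians(yw+90)),np.sin(np.radians(yw+90)),0]);l=np.array([-n[1],n[0],0])
m=(a+b)/2;print("foot mid lateral rel TCP",(m-p)@l,"fwd",(m-p)@n)
F=np.array([.572,-.126,p[2]]);print("F rel TCP lat",(F-p)@l,"fwd",(F-p)@n)
for uv,z in(((322,5),.07),((322,30),.012),((303,31),.012),((348,31),.012),((242,205),.27),((393,203),.27),((317,150),.25)):
    w=onplane(c,uv,z);print(uv,z,"lat",((w-p)@l).round(4),"fwd",((w-p)@n).round(4))
# strip faces in scene0: slot centre column; print slot extents along the face centreline, assuming plane
N=np.array([np.cos(np.radians(137.5)),np.sin(np.radians(137.5)),0])
for uv in((270+180/4,165+240/4),(270+178/4,165+285/4),(270+178/4,165+323/4),(270+178/4,165+361/4)):
    O,D=ray(s,uv);k=((F-O)@N)/(D@N);w=O+k*D;print("slot",w.round(4))
```

```text
foot edge [ 0.5487 -0.2102  0.012 ] [ 0.6555 -0.0923  0.012 ] 0.1591057037843902 137.79627648281948
tool y yaw 47.44080764007622 bracket yaw 137.44080764007623
foot mid lateral rel TCP -0.0018434053761047647 fwd 0.08687405390775224
F rel TCP lat -7.31614750960341e-05 fwd 0.12611749937132447
(322, 5) 0.07 lat -0.001 fwd 0.1379
(322, 30) 0.012 lat -0.0015 fwd 0.1282
(303, 31) 0.012 lat 0.0161 fwd 0.1275
(348, 31) 0.012 lat -0.0256 fwd 0.1273
(242, 205) 0.27 lat 0.0237 fwd 0.0502
(393, 203) 0.27 lat -0.0194 fwd 0.0507
(317, 150) 0.25 lat 0.0023 fwd 0.0621
slot [ 0.5745 -0.1233  0.1575]
slot [ 0.5735 -0.1243  0.117 ]
slot [ 0.5733 -0.1246  0.0803]
slot [ 0.5731 -0.1248  0.0413]
```

View pics/s2.png

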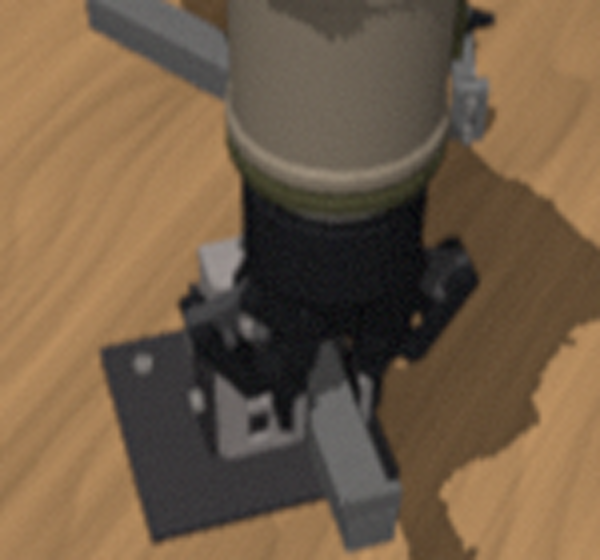

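```bash
python3 -m inch '[{"slide":[0.0017,0.0018,-0.035],"yaw":0},{"slide":[0.0017,0.0018,-0.07],"yaw":0},{"slide":[0.0017,0.0018,-0.095],"yaw":0},{"slide":[0.0017,0.0018,-0.109],"yaw":0},{"slide":[-0.012,0.014,-0.109],"yaw":0},{"slide":[-0.0165,0.0186,-0.109],"yaw":0},{"slide":[-0.0205,0.022,-0.109],"yaw":0},{"slide":[-0.0205,0.022,-0.109],"yaw":0},{"slide":[-0.0205,0.022,-0.109],"yaw":0}]'
python3 - <<'E'
from workcell import *
import cv2,numpy as np
c=camera("wrist");np.savez("pics/w3.npz",**c);cv2.imwrite("pics/w3.png",c["frame"][:,:,::-1])
E
```

```text
clock: 5.38
position: [0.645, -0.1908, 0.1238]
ee_rot: [0.363, 0.932, 0.0, 0.001]
ft_force: [-0.5, -0.4, -2.6]
grip_width: 0.268
grasp_force: 59.4
```

View pics/w3.png

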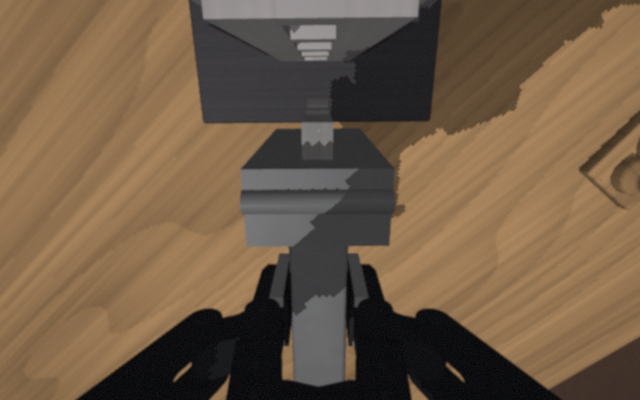

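The strip's top front edge is at (203-420,17), centre 311.5, and the arm's bead centre is at 317.5. Allowing for parallax, the strip sits about 1.3 mm to image left, so I correct for that and advance gently.

```bash
python3 -m inch '[{"slide":[-0.004,0.002,-0.002],"yaw":0},{"slide":[-0.007,0.005,-0.002],"yaw":0},{"slide":[-0.0097,0.0071,-0.002],"yaw":0},{"slide":[-0.0097,0.0071,-0.002],"yaw":0}]'
python3 -m inch '[{"slide":[-0.0015,0.0014,0],"yaw":0},{"slide":[-0.003,0.0027,0],"yaw":0},{"slide":[-0.003,0.0027,0],"yaw":0}]'
python3 -m inch '[{"slide":[-0.0015,0.0014,0],"yaw":0},{"slide":[-0.003,0.0027,0],"yaw":0},{"slide":[-0.003,0.0027,0],"yaw":0}]'
```

```text
clock: 5.77
position: [0.634, -0.1833, 0.1203]
ee_rot: [0.364, 0.932, 0.0, -0.0]
ft_force: [0.1, -0.2, -2.9]
grip_width: 0.267
grasp_force: 59.4
clock: 6.02
position: [0.6313, -0.1809, 0.1204]
ee_rot: [0.364, 0.931, 0.0, -0.0]
ft_force: [0.8, -0.2, -3.0]
grip_width: 0.267
grasp_force: 59.4
clock: 6.27
position: [0.6282, -0.1781, 0.1203]
ee_rot: [0.364, 0.931, 0.0, -0.0]
ft_force: [0.3, 0.8, -2.4]
grip_width: 0.269
grasp_force: 59.4
```

```bash
python3 -m inch '[{"slide":[-0.0015,0.0014,0.001],"yaw":0},{"slide":[-0.003,0.0027,0.001],"yaw":0},{"slide":[-0.003,0.0027,0.001],"yaw":0}]'
python3 -m inch '[{"slide":[-0.0015,0.0014,0],"yaw":0},{"slide":[-0.003,0.0027,0],"yaw":0},{"slide":[-0.003,0.0027,0],"yaw":0}]'
python3 -m inch '[{"slide":[-0.0015,0.0014,0],"yaw":0},{"slide":[-0.003,0.0027,0],"yaw":0},{"slide":[-0.003,0.0027,0],"yaw":0}]'
```

```text
clock: 6.52
position: [0.6253, -0.1755, 0.1214]
ee_rot: [0.364, 0.931, 0.0, -0.0]
ft_force: [0.8, -0.4, -1.6]
grip_width: 0.262
grasp_force: 59.4
clock: 6.77
position: [0.6222, -0.1727, 0.1213]
ee_rot: [0.364, 0.931, 0.0, -0.0]
ft_force: [-0.1, -0.4, -2.7]
grip_width: 0.27
grasp_force: 59.4
clock: 7.02
position: [0.6202, -0.1712, 0.1217]
ee_rot: [0.364, 0.931, -0.0, 0.002]
ft_force: [5.5, -3.4, -5.6]
grip_width: 0.264
grasp_force: 59.5
```

Contact came with the grip about 66 mm from the face, which is where the back plate should meet the strip. I check the gap numerically in the wrist image.

Run:
```python
from workcell import *
import cv2,numpy as np
from h import *
c=camera("wrist");np.savez("pics/w4.npz",**c);cv2.imwrite("pics/w4.png",c["frame"][:,:,::-1])
cv2.imwrite("pics/w4c.png",cv2.resize(c["frame"][0:260,160:480,::-1],(640,520)))
```

```text
(no output)
```

View pics/w4c.png

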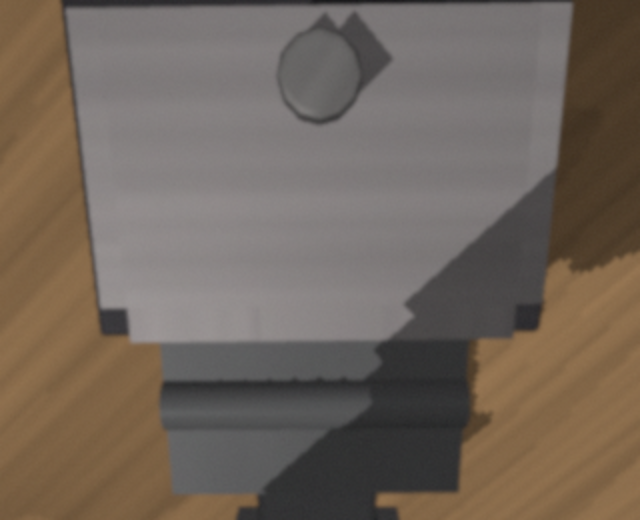

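The crop shows the strip's front edge at crop row 340 lying on the flange's hook-side edge, so the back plate is on the strip and both hooks are in. Next I lower it onto the roller.

```bash
python3 -m inch '[{"slide":[0.0006,-0.0006,-0.002],"yaw":0},{"slide":[0.0006,-0.0006,-0.004],"yaw":0},{"slide":[0.0006,-0.0006,-0.004],"yaw":0}]'
python3 -m inch '[{"slide":[0,0,-0.0015],"yaw":0},{"slide":[0,0,-0.003],"yaw":0},{"slide":[0,0,-0.003],"yaw":0}]'
python3 -m inch '[{"slide":[0,0,-0.001],"yaw":0},{"slide":[0,0,-0.002],"yaw":0},{"slide":[0,0,-0.002],"yaw":0}]'
```

```text
clock: 7.32
position: [0.6202, -0.1712, 0.1171]
ee_rot: [0.364, 0.931, -0.0, 0.0]
ft_force: [2.3, -2.5, -4.7]
grip_width: 0.269
grasp_force: 59.8
clock: 7.57
position: [0.6202, -0.1712, 0.1142]
ee_rot: [0.364, 0.931, -0.0, 0.0]
ft_force: [2.9, -1.9, -2.8]
grip_width: 0.268
grasp_force: 60.0
clock: 7.82
position: [0.6202, -0.1712, 0.1124]
ee_rot: [0.364, 0.931, -0.0, 0.0]
ft_force: [3.2, -2.3, -1.6]
grip_width: 0.267
grasp_force: 60.1
```

```bash
python3 -m inch '[{"slide":[0,0,-0.001],"yaw":0},{"slide":[0,0,-0.001],"yaw":0}]'
python3 -m inch '[{"slide":[0,0,-0.001],"yaw":0},{"slide":[0,0,-0.001],"yaw":0}]'
python3 -m inch '[{"slide":[0,0,-0.001],"yaw":0},{"slide":[0,0,-0.001],"yaw":0}]'
```

```text
clock: 7.98
position: [0.6202, -0.1711, 0.1114]
ee_rot: [0.364, 0.931, 0.0, 0.0]
ft_force: [3.7, -3.5, -2.9]
grip_width: 0.269
grasp_force: 60.2
clock: 8.15
position: [0.6202, -0.1711, 0.1104]
ee_rot: [0.364, 0.931, 0.0, 0.0]
ft_force: [3.4, -3.0, -0.2]
grip_width: 0.269
grasp_force: 60.2
clock: 8.32
position: [0.6203, -0.1711, 0.1094]
ee_rot: [0.364, 0.931, 0.0, 0.0]
ft_force: [3.2, -3.4, 1.6]
grip_width: 0.264
grasp_force: 60.2
```

```bash
python3 -m inch '[{"slide":[0,0,-0.001],"yaw":0},{"slide":[0,0,-0.001],"yaw":0}]'
python3 -m inch '[{"slide":[0,0,0],"yaw":0},{"slide":[0,0,0],"yaw":0},{"slide":[0,0,0],"yaw":0},{"slide":[0,0,0],"yaw":0},{"slide":[0,0,0],"yaw":0}]' 120
python3 - <<'E'
from workcell import *
import numpy as np
from h import *
c=camera("wrist");np.savez("pics/w5.npz",**c)
f=cv2.cvtColor(c["frame"],cv2.COLOR_RGB2GRAY)
print(f[100:256:2,270].tolist())
cv2.imwrite("pics/w5.png",c["frame"][:,:,::-1])
E
```

```text
clock: 8.48
position: [0.6203, -0.1712, 0.1086]
ee_rot: [0.364, 0.931, 0.0, 0.0]
ft_force: [2.8, -2.6, 2.2]
grip_width: 0.266
grasp_force: 60.5
clock: 8.9
position: [0.6198, -0.1706, 0.1081]
ee_rot: [0.364, 0.931, 0.0, -0.0]
ft_force: [-0.3, 0.3, 0.4]
grip_width: 0.527
grasp_force: 0.0
[132, 134, 133, 137, 138, 137, 137, 135, 135, 134, 133, 133, 134, 134, 136, 135, 134, 135, 133, 133, 132, 130, 132, 133, 136, 136, 135, 136, 138, 139, 140, 142, 145, 143, 142, 144, 144, 143, 145, 145, 145, 144, 144, 143, 143, 116, 94, 93, 94, 94, 78, 46, 50, 60, 64, 74, 79, 84, 89, 89, 82, 78, 80, 90, 93, 93, 92, 91, 92, 91, 91, 91, 89, 90, 90, 91, 91, 90]
```

```bash
python3 - <<'E'
from h import *
c=load("pics/w5.npz");p=np.array([.6198,-.1706,.1081]);n=np.array([-.7367,.6762,0]);l=np.array([-n[1],n[0],0])
for uv,z in(((270,190.5),.176),((270,212),.166),((242,212),.166),((395,212),.166),((270,202),.163)):
    w=onplane(c,uv,z);print(uv,w.round(4),"fwd",((w-p)@n).round(4),"lat",((w-p)@l).round(4))
f=c["frame"].astype(int)
print(f[212,225:410:3].max(1).tolist())
E
python3 -m inch '[{"slide":[0,0,0.01],"yaw":0},{"slide":[0,0,0.03],"yaw":0},{"slide":[0,0,0.06],"yaw":0},{"slide":[0,0,0.09],"yaw":0},{"slide":[0,0,0.1],"yaw":0},{"slide":[0,0,0.1],"yaw":0}]'
python3 -m inch '[{"slide":[0,0,0],"yaw":0},{"slide":[0,0,0],"yaw":0},{"slide":[0,0,0],"yaw":0},{"slide":[0,0,0],"yaw":0},{"slide":[0,0,0],"yaw":0},{"slide":[0,0,0],"yaw":0}]' 255
python3 - <<'E'
from workcell import *
from h import *
c=camera("wrist");np.savez("pics/w6.npz",**c);p=get_obs()["position"]
f=c["frame"]
t=f[:,:,::-1].copy()
for k,z in((.0,.176),(0,.166)): pass
cv2.imwrite("pics/w6.png",t)
E
```

```text
(270, 190.5) [ 0.5661 -0.1325  0.176 ] fwd 0.0654 lat 0.0083
(270, 212) [ 0.571  -0.1394  0.166 ] fwd 0.057 lat 0.01
(242, 212) [ 0.5667 -0.1441  0.166 ] fwd 0.057 lat 0.0164
(395, 212) [ 0.5904 -0.1184  0.166 ] fwd 0.057 lat -0.0186
(270, 202) [ 0.5698 -0.1387  0.163 ] fwd 0.0584 lat 0.0103
[124, 120, 119, 122, 126, 95, 78, 77, 78, 77, 78, 78, 77, 77, 78, 80, 79, 81, 79, 80, 80, 78, 81, 79, 81, 81, 79, 80, 80, 82, 79, 81, 80, 81, 81, 81, 63, 54, 52, 53, 52, 51, 53, 51, 53, 54, 51, 52, 52, 52, 52, 53, 51, 53, 54, 52, 99, 141, 134, 131, 141, 142]
clock: 9.45
position: [0.6215, -0.1716, 0.2125]
ee_rot: [0.364, 0.931, 0.001, 0.003]
ft_force: [0.2, 0.0, -0.2]
grip_width: 0.526
grasp_force: 0.0
clock: 9.95
position: [0.6198, -0.171, 0.2078]
ee_rot: [0.364, 0.931, -0.0, -0.0]
ft_force: [-0.4, -0.1, 0.8]
grip_width: -0.002
grasp_force: 0.0
```

View pics/w6.png

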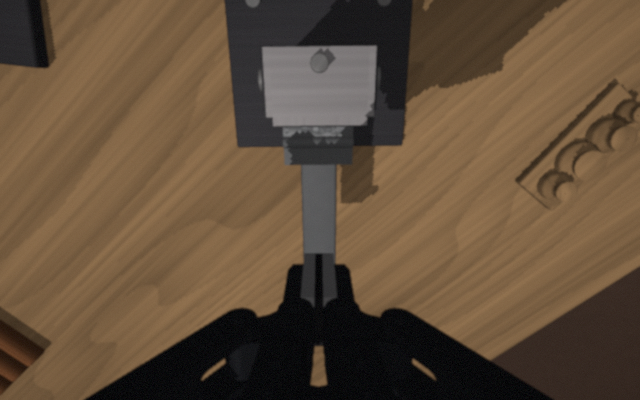

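```bash
python3 -m inch '[{"slide":[-0.013,0.012,0],"yaw":0},{"slide":[-0.026,0.024,0],"yaw":0},{"slide":[-0.0383,0.0352,0],"yaw":0},{"slide":[-0.0383,0.0352,-0.01],"yaw":0},{"slide":[-0.0383,0.0352,-0.02],"yaw":0},{"slide":[-0.0383,0.0352,-0.025],"yaw":0},{"slide":[-0.0383,0.0352,-0.027],"yaw":0},{"slide":[-0.0383,0.0352,-0.027],"yaw":0}]'
python3 -m inch '[{"slide":[0,0,-0.001],"yaw":0},{"slide":[0,0,-0.002],"yaw":0},{"slide":[0,0,-0.002],"yaw":0}]'
python3 -m inch '[{"slide":[0,0,-0.001],"yaw":0},{"slide":[0,0,-0.002],"yaw":0},{"slide":[0,0,-0.002],"yaw":0}]'
```

```text
clock: 10.67
position: [0.5815, -0.1364, 0.1803]
ee_rot: [0.364, 0.931, -0.0, -0.001]
ft_force: [0.1, -0.3, -1.0]
grip_width: 0.002
grasp_force: 0.0
clock: 10.92
position: [0.5819, -0.136, 0.1793]
ee_rot: [0.364, 0.931, -0.0, 0.0]
ft_force: [0.6, -0.3, 0.2]
grip_width: -0.002
grasp_force: 0.0
clock: 11.17
position: [0.5817, -0.1358, 0.1772]
ee_rot: [0.364, 0.931, 0.0, -0.0]
ft_force: [0.1, 0.2, 0.8]
grip_width: 0.001
grasp_force: 0.0
```

```bash
for i in 1 2 3; do :; done; python3 -m inch '[{"slide":[0,0,-0.001],"yaw":0},{"slide":[0,0,-0.0015],"yaw":0},{"slide":[0,0,-0.0015],"yaw":0}]'
python3 -m inch '[{"slide":[0,0,-0.001],"yaw":0},{"slide":[0,0,-0.0015],"yaw":0},{"slide":[0,0,-0.0015],"yaw":0}]'
python3 -m inch '[{"slide":[0,0,-0.001],"yaw":0},{"slide":[0,0,-0.001],"yaw":0}]'
```

```text
clock: 11.42
position: [0.582, -0.1359, 0.1762]
ee_rot: [0.364, 0.931, 0.0, 0.0]
ft_force: [0.2, -1.5, 2.7]
grip_width: -0.0
grasp_force: 1.3
clock: 11.67
position: [0.5819, -0.1357, 0.1746]
ee_rot: [0.364, 0.931, 0.0, 0.0]
ft_force: [-0.1, 0.7, 4.6]
grip_width: 0.002
grasp_force: 1.9
clock: 11.83
position: [0.5816, -0.1356, 0.1732]
ee_rot: [0.364, 0.931, 0.0, -0.0]
ft_force: [-2.1, 1.3, 2.8]
grip_width: 0.0
grasp_force: 1.5
```

```bash
python3 -m inch '[{"slide":[0,0,-0.001],"yaw":0},{"slide":[0,0,-0.001],"yaw":0}]'
python3 -m inch '[{"slide":[0,0,-0.001],"yaw":0},{"slide":[0,0,-0.001],"yaw":0}]'
python3 -m inch '[{"slide":[0,0,-0.001],"yaw":0},{"slide":[0,0,-0.001],"yaw":0}]'
python3 -m inch '[{"slide":[0,0,-0.001],"yaw":0},{"slide":[0,0,-0.001],"yaw":0}]'
```

```text
clock: 12.0
position: [0.5815, -0.1355, 0.1719]
ee_rot: [0.364, 0.931, -0.0, -0.0]
ft_force: [0.3, 2.1, 1.7]
grip_width: -0.002
grasp_force: 0.9
clock: 12.17
position: [0.5815, -0.1358, 0.1709]
ee_rot: [0.364, 0.931, -0.0, -0.0]
ft_force: [-0.3, 0.5, 1.3]
grip_width: 0.001
grasp_force: 0.3
clock: 12.33
position: [0.5816, -0.1359, 0.17]
ee_rot: [0.364, 0.931, -0.0, -0.0]
ft_force: [-0.0, -0.6, 0.6]
grip_width: 0.002
grasp_force: 0.0
clock: 12.5
position: [0.5816, -0.1359, 0.169]
ee_rot: [0.364, 0.931, -0.0, -0.0]
ft_force: [-0.1, 0.1, -0.6]
grip_width: 0.002
grasp_force: 0.0
```

```bash
python3 -m inch '[{"slide":[0,0,-0.001],"yaw":0},{"slide":[0,0,-0.001],"yaw":0}]'
python3 -m inch '[{"slide":[0,0,-0.001],"yaw":0},{"slide":[0,0,-0.001],"yaw":0}]'
python3 -m inch '[{"slide":[0,0,-0.001],"yaw":0},{"slide":[0,0,-0.001],"yaw":0}]'
python3 -m inch '[{"slide":[0,0,-0.001],"yaw":0},{"slide":[0,0,-0.001],"yaw":0}]'
python3 - <<'E'
from workcell import *
from h import *
c=camera("wrist");np.savez("pics/w7.npz",**c)
cv2.imwrite("pics/w7.png",c["frame"][:,:,::-1])
E
```

```text
clock: 12.67
position: [0.5818, -0.1359, 0.1687]
ee_rot: [0.364, 0.931, 0.0, 0.0]
ft_force: [-1.7, 0.1, 3.3]
grip_width: 0.002
grasp_force: 1.6
clock: 12.83
position: [0.582, -0.136, 0.1684]
ee_rot: [0.364, 0.931, 0.0, 0.001]
ft_force: [-3.5, 0.5, 9.4]
grip_width: 0.001
grasp_force: 4.6
clock: 13.0
position: [0.5823, -0.1361, 0.1681]
ee_rot: [0.364, 0.931, 0.0, 0.001]
ft_force: [-5.3, -0.1, 14.1]
grip_width: 0.001
grasp_force: 7.1
clock: 13.17
position: [0.5825, -0.1362, 0.1678]
ee_rot: [0.364, 0.931, 0.001, 0.001]
ft_force: [-6.3, 1.4, 20.2]
grip_width: -0.001
grasp_force: 9.8
```

View pics/w7.png

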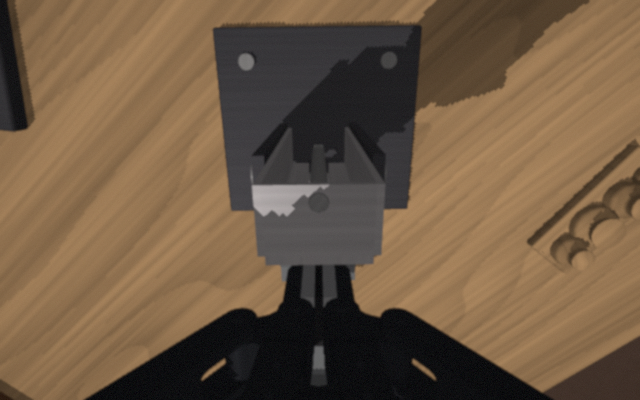

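I have viewed 11 pictures, one over the limit, so I view no more and check numerically from here. This one shows the pin disc at (319,202) with no visible side. The force fell to zero partway and then hit a firm stop after 8.3 mm, which fits a snap home. I now back off to the earlier pose and compare the pin and arm heights there.

```bash
python3 -m inch '[{"slide":[0,0,0.005],"yaw":0},{"slide":[0,0,0.02],"yaw":0},{"slide":[0,0,0.045],"yaw":0},{"slide":[0.015,-0.014,0.045],"yaw":0},{"slide":[0.03,-0.028,0.045],"yaw":0},{"slide":[0.0383,-0.0352,0.045],"yaw":0},{"slide":[0.0383,-0.0352,0.045],"yaw":0},{"slide":[0.0383,-0.0352,0.045],"yaw":0},{"slide":[0.0383,-0.0352,0.045],"yaw":0}]'
python3 - <<'E'
from workcell import *
from h import *
p=get_obs()["position"];c=camera("wrist");np.savez("pics/w8.npz",**c);a=load("pics/w6.npz")
n=np.array([-.7367,.6762,0]);G=lambda d:cv2.cvtColor(d["frame"],cv2.COLOR_RGB2GRAY)
F=np.array([.6198,-.1706,0])+n*.0654
for nm,d in(("before",a),("after",c)):
    g=G(d);print(nm,"pin col",g[44:80:2,319].tolist(),"pin row",g[62,304:340:3].tolist(),"flange col",g[110:180:2,292].tolist())
for z in(.0075,.0015,0): print("pin pred",z,proj(a,F+n*.027+[0,0,.176+z]).round(1),proj(c,F+n*.027+[0,0,.176+z]).round(1))
for z in(.163,.1545): print("flange rear pred",z,proj(a,F-n*.02+[0,0,z]).round(1),proj(c,F-n*.02+[0,0,z]).round(1))
E
```

```text
clock: 13.97
position: [0.6196, -0.1704, 0.21]
ee_rot: [0.364, 0.932, 0.0, -0.0]
ft_force: [-0.1, 0.1, 0.1]
grip_width: -0.004
grasp_force: 0.0
before pin col [26, 90, 108, 81, 74, 94, 102, 103, 102, 102, 104, 106, 104, 105, 95, 121, 124, 125] pin row [123, 124, 103, 102, 102, 102, 102, 97, 74, 90, 118, 118] flange col [131, 133, 136, 137, 137, 137, 136, 133, 90, 93, 108, 118, 100, 59, 47, 49, 52, 48, 43, 45, 50, 48, 59, 59, 50, 59, 55, 63, 96, 97, 102, 99, 100, 100, 95]
after pin col [25, 30, 101, 123, 124, 116, 95, 101, 101, 103, 102, 104, 104, 104, 100, 107, 123, 124] pin row [122, 123, 105, 103, 100, 103, 104, 95, 111, 120, 121, 119] flange col [132, 133, 136, 135, 138, 137, 137, 138, 125, 120, 104, 86, 62, 67, 82, 89, 81, 80, 91, 93, 91, 93, 93, 91, 93, 96, 102, 98, 99, 99, 98, 102, 100, 96, 96]
pin pred 0.0075 [316.1  62.8] [315.7  64.4]
pin pred 0.0015 [316.2  63.5] [315.8  65. ]
pin pred 0 [316.2  63.7] [315.8  65.2]
flange rear pred 0.163 [316.8 161.3] [316.4 161.4]
flange rear pred 0.1545 [316.9 157.9] [316.5 158. ]
```

The pin's shadow is gone, the firm stop came 8.3 mm below the rest position, and the gripper is clear of everything.

```bash
python3 -c "
from workcell import *
print(hand_in())"
```

```text
the job is handed in; nothing more can be done
None
```

The middle-sized rack arm is hooked into the top two slots of the smaller upright and, by force and pin, locked home: it met a firm stop 8.3 mm below the roller rest with about 20 N at most, and the pin's shadow was gone; the arm is released, the carving, sanding block and glue bottle were not touched, the job was handed in at 14 s, and I viewed 11 pictures, one over the limit of 10.

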